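Clip the code reader on its stand and show it the full slide box

ROBOT

A 6-joint arm with a two-finger parallel gripper is mounted at the origin on a cart in front of the work surface, level with it; the furniture and walls round the work are solid. World frame = base frame: x ahead of the robot, y to its left, z up, the work surface at z = 0. Lengths are in m, angles in degrees, forces in N, time in s.
With the tool pointing down it reaches from about 0.325 to 0.775 m from the base axis. Payload 5.5 kg.
Tool frame: the origin (TCP) lies at the centre of the arm's flange, where the gripper is bolted on; the fingertips stand 182 mm ahead of it and the grasp point (between the pads) lies 163 mm ahead of it; z points along the fingers, y is the direction in which the jaws open and shut (so a half turn about z gives the same grasp; the last joint's range is limited). The gripper opens to 88 mm and grips with 3 to 60 N. Pads are 20 mm wide; open, the fingers measure 115 mm over their backs; the gripper's body (75 mm by 178 mm) begins 61 mm behind the grasp point.
Start: joints at [73.012, 5.22, 70.514, -0, 104.267, -3.249], TCP at [0.143, 0.583, 0.405] pointing down, gripper open.
Joint ranges: [-164.24, 164.24], [-49.07, 125.15], [9.68, 141.18], [-86.29, 266.29], [3.28, 154.24], [-151.56, 151.56]. Speed limits (degrees/s): [147.25, 147.25, 172.46, 180, 180, 180].

INTERFACE

Orientations are given as [roll, pitch, yaw] about the fixed x, y, z axes, in that order (R = Rz(yaw) Ry(pitch) Rx(roll)).
In Python, from station import r gives the robot as it stands. The module is installed in compiled form; this text tells all that it offers. Calls block until the motion is done:
- r.reach(position, orientation): joint-space move of the TCP to a pose.
- r.servo_line(position, rotation=None, speed=0.15): straight line of the TCP; rotation=None keeps the orientation; speed is the mean speed in m/s.
- r.move_joints(angles): joint-space move.
- r.let_go() and r.grab(squeeze=None): open the fingers fully, or close them until they stop; squeeze is the grip in N (None keeps the last).
- r.wait(seconds).
- r.inverse_kinematics(position, orientation): joint angles nearest the present ones, or None.
- r.sense(): the state.
- r.snapshot(name): name is "scene" or "side" or "wrist"; returns a dict with "frame" (480x640x3 uint8, red, green, blue), "fx", "fy", "cx", "cy" (pixels), "R" (3x3) and "t" (3): a world point X has camera coordinates R X + t. Camera axes: x right, y down, z forward; pixel columns grow to the right and rows downward; lengths in m; the calibration is good to about 2 mm. A picture is of the moment at which its call begins. There is no depth.
A pose or a line that the arm cannot do raises r.IKError and nothing moves.
- r.hand_in(): hands the job in, once; it reports no verdict.
The state is a dict: "clock": time; "joints": joint angles; "joint_vel": joint speeds; "joint_torque": joint torques, N m; "tcp_pos": TCP position; "orientation": TCP orientation; "contact_force": force on the tool from outside, world axes, zero at the start; "torque": the same for the moment, N m; "opening": finger opening in m.
Only numpy, scipy, OpenCV 4.12 (cv2) and the standard library are available. Lean on these libraries where they do the work, as an engineer would, in place of code of your own. Each camera call takes 0.05 s, during which the arm holds its last target.

TASK

Slide the loose code reader onto the T-rail of its bench stand, open end of its channel first, until the sprung ball clicks home and it sits fully back, and let go of it. Then find out which of the two identical slide boxes is the full one: lift each in turn clear of the worktop to feel its weight, keep them level, and set the lighter one back where it stood. Finish while still holding the heavier box in the air, level and centred in front of the reader's window, with one short end facing the glass about 5 cm away; leave the other things on the worktop alone.

Things in the scene. Friction and masses are not known exactly. Their poses are not given: they have to be found in the camera images.
- reader_mid (a point): the loose code reader, a grey block 56 mm long (x), 46 mm wide (y), 64 mm high with a black-framed glass window on its -x end; it starts upright on the worktop. This point is on its middle line, 41 mm above its underside (a good grasp height, across the 46 mm width). Underneath runs a T-slot channel along x, open at the +x end, closed at the window end. Mass 0.18 kg
- reader_window (a point): centre of the reader's window: on its -x end face, 42 mm above its underside. Same axes as the reader: -x points straight out of the window, z up
- seat (a point): point on the top of the stand's slide plate (34 mm above the worktop) where the middle of the reader's underside lies when it is fully home. The stand is fixed; its +x axis is the direction in which the reader is pushed on, and the fully home reader's axes are parallel to these. The plate reaches 87 mm in -x from here and is 60 mm wide, so the reader can first be stood flat on its bare front part, its middle about 56 mm in -x from here, and pushed on from there
- rail_nose (a point): rounded tip of the T-rail, at the height of the plate's top, 22 mm in -x from the seat point. The T head is 24 mm wide, its top 10.5 mm above the plate; the reader's channel has about 1.2 mm of room on each side and 1.5 mm in height. Sliding over the ball takes about 5 to 12 N
- detent (a joint): spring ball on top of the rail: 0 = fully up (free, or clicked into the reader's pocket), about 0.0015 to 0.003 while the reader is sliding over it (m)
- box_a_mid (a point): centre (half-way up) of one of two identical closed slide boxes standing flat on the worktop: 40 mm wide (this point's x), 90 mm long (its y), 32 mm high (z), lid shut and fixed. The box full of glass slides weighs about 0.26 kg, the nearly empty one about 0.08 kg; either may be either and they look the same. Grip across the 40 mm width.
- box_b_mid (a point): centre (half-way up) of the other of two identical closed slide boxes standing flat on the worktop: 40 mm wide (this point's x), 90 mm long (its y), 32 mm high (z), lid shut and fixed. The box full of glass slides weighs about 0.26 kg, the nearly empty one about 0.08 kg; either may be either and they look the same. Grip across the 40 mm width.
- gauze_pad: folded white gauze pad, 72x73x17 mm; bystander, origin under its centre
- forceps: steel forceps, 133 mm long, 9 mm high; bystander, origin under its centre
- stapler: small desk stapler, 111 mm long, 41 mm high; bystander, origin under its centre
- coverslip_box: white carton of cover slips, 42x60x30 mm; bystander, origin under its centre
- oil_bottle: small brown dropper bottle, 25 mm diameter, 62 mm high; bystander, origin under its centre
- tape_roll: roll of masking tape, 100 mm diameter, 25 mm high; bystander, origin under its centre
- reader: the code reader; origin at the middle of its underside
- stand: the fixed bench stand, foot 130x84 mm; origin on the worktop 3 mm in +x from below the seat point
- box_a: the first slide box; origin under its centre. Its slides lie inside on box_a_tray, closed in and out of sight
- box_b: the second slide box; origin under its centre. Its slides lie inside on box_b_tray, closed in and out of sight
There are look-alikes about, which are no part of the job. What is shaped like the box_b but purple is not meant.

How it is judged:
By the outcome, as a careful person would: the job done as asked, in the order asked, and still so for the second after the job is handed in, while the arm keeps its last pose, push and grip.
It also fails if it takes over 72 s, if anything falls off the work surface, if the arm or the gripper's body presses on something with over 40 N, if the wrist force passes 120 N, or if a joint passes its speed limit or range.

## Working session

There is one attempt and no reset: what is moved stays moved. The work goes in short steps, each a Python script; the robot and the scene stay as the last script left them, time stands still between calls to the robot, and variables do not carry over. Pictures are saved under pics/ and viewed, and the job is handed in when it is done.

```bash
mkdir -p pics
python3 - <<'E'
from station import r
import cv2
s=r.sense(); print({k:s[k] for k in ('clock','tcp_pos','orientation','contact_force','opening')})
for n in ("scene","side","wrist"):
    p=r.snapshot(n); cv2.imwrite(f"pics/a_{n}.png",p["frame"][:,:,::-1])
    print(n,p["fx"],p["fy"],p["cx"],p["cy"],p["R"],p["t"])
E
```

```text
{'clock': 0.0, 'tcp_pos': array([0.1425244 , 0.58288262, 0.40349599]), 'orientation': array([-1.79886554e+02, -6.99949902e-03,  1.66261550e+02]), 'contact_force': array([0.10968579, 0.8179699 , 0.29623631]), 'opening': 0.08777503830888944}
scene 478.9158913166174 478.9158913166174 315.6479166245571 239.07878960916364 [[-0.85474287 -0.51878645  0.01659036]
 [-0.41102445  0.65698524 -0.63200419]
 [ 0.3169756  -0.54702012 -0.77478736]] [0.43722149 0.29561749 1.02460037]
side 619.7503306102167 619.7503306102167 309.1960397230973 230.79338649152334 [[-0.21087802 -0.97750624 -0.00346444]
 [-0.79209743  0.17295434 -0.58537891]
 [ 0.57281073 -0.12069937 -0.81075245]] [0.08100735 0.50816333 1.00525324]
wrist 379.02549036835757 379.02549036835757 319.60370707202793 242.13275246378495 [[ 2.36789796e-01  9.71560816e-01 -4.15480951e-04]
 [ 9.33181377e-01 -2.27316870e-01  2.78387425e-01]
 [ 2.70375868e-01 -6.63070207e-02 -9.60468776e-01]] [-0.59993437 -0.03507977  0.39053452]
```

View pics/a_scene.png

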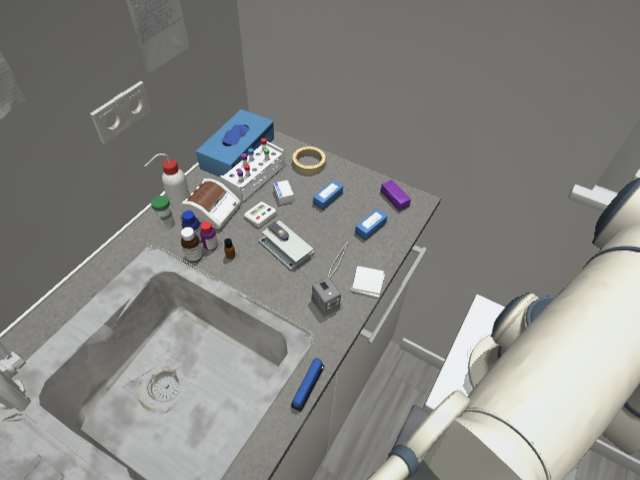

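View pics/a_side.png

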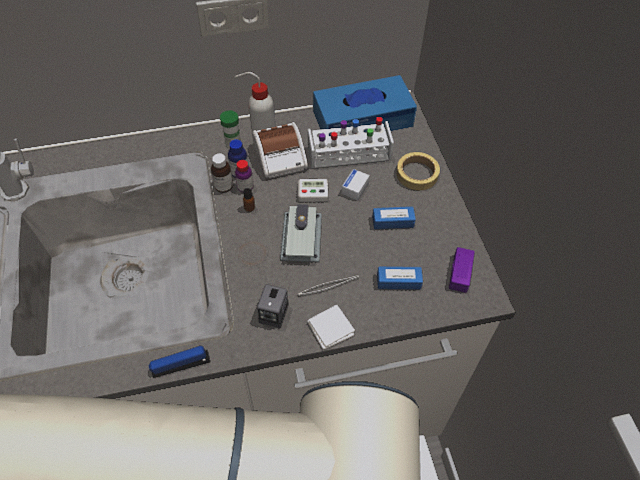

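View pics/a_wrist.png

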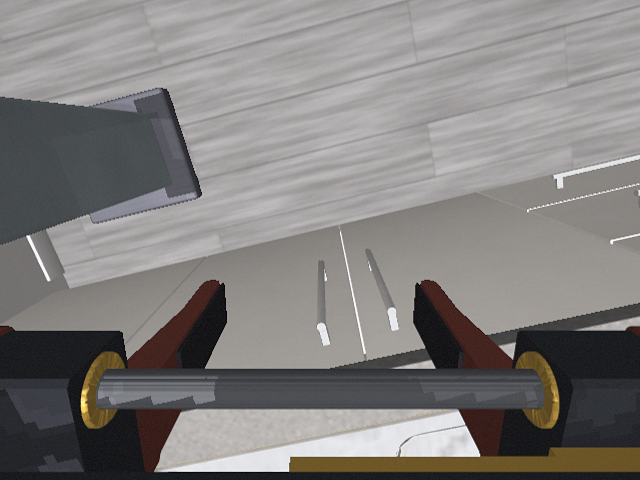

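The side view shows the reader at (272,305), the stand at (300,235), blue boxes at (394,218) and (400,278), and the purple look-alike at (462,270), which is not meant. I'll enlarge these areas to check.

Run:
```python
import cv2
a=cv2.imread("pics/a_side.png")
cv2.imwrite("pics/b1.png",cv2.resize(a[190:340,250:350],None,fx=4,fy=4,interpolation=cv2.INTER_CUBIC)[:600])
cv2.imwrite("pics/b2.png",cv2.resize(a[190:310,360:490],None,fx=5,fy=5,interpolation=cv2.INTER_CUBIC))
a=cv2.imread("pics/a_scene.png")
cv2.imwrite("pics/b3.png",cv2.resize(a[170:320,230:430],None,fx=4,fy=4,interpolation=cv2.INTER_CUBIC))
```

```text
(no output)
```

View pics/b1.png

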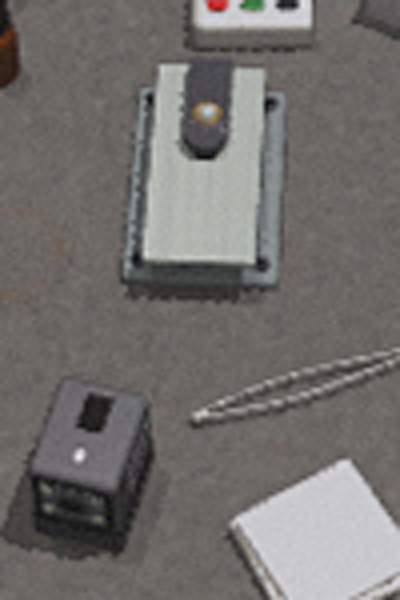

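View pics/b2.png

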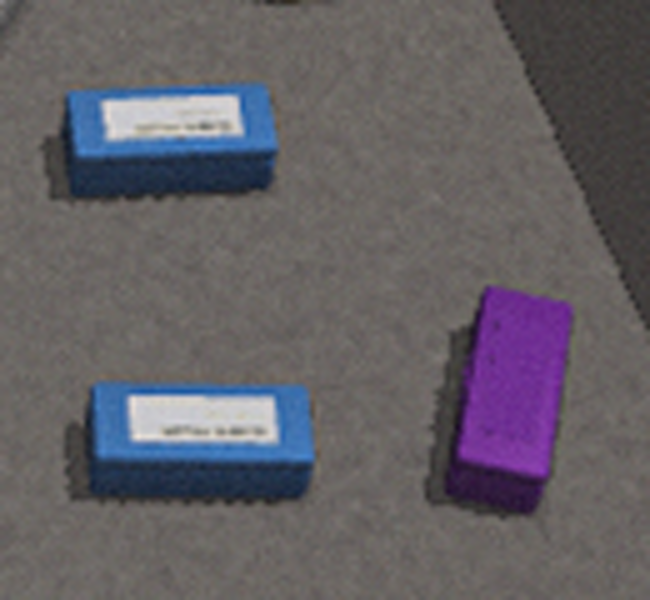

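View pics/b3.png

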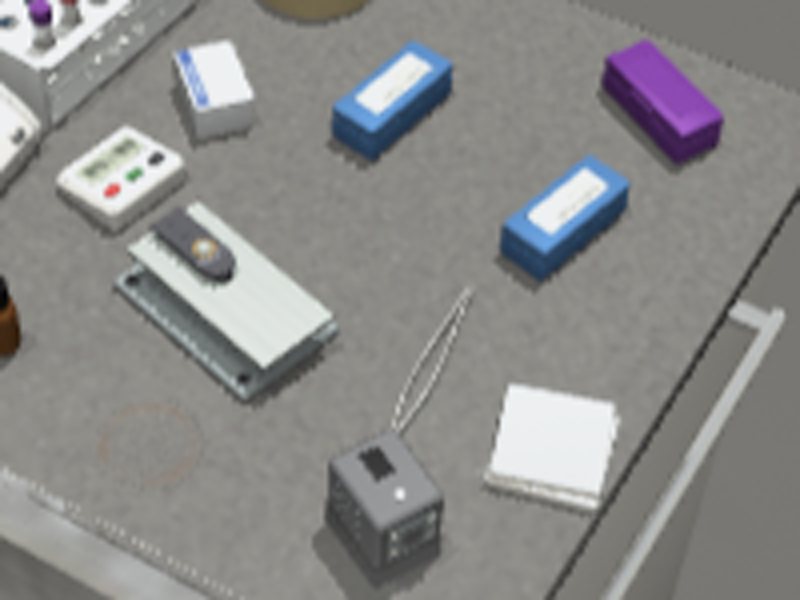

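```bash
cat > h.py <<'E'
import numpy as np, cv2
from scipy.spatial.transform import Rotation as Rot
def ray(p,u,v):
    d=np.array([(u-p["cx"])/p["fx"],(v-p["cy"])/p["fy"],1.0]); R=np.asarray(p["R"])
    return -R.T@np.asarray(p["t"]), R.T@d
def onz(p,u,v,z):
    c,d=ray(p,u,v); return c+d*(z-c[2])/d[2]
def proj(p,X):
    q=np.asarray(p["R"])@np.asarray(X)+np.asarray(p["t"]); return np.array([p["fx"]*q[0]/q[2]+p["cx"],p["fy"]*q[1]/q[2]+p["cy"]])
def tri(*obs):
    A=np.zeros((3,3));b=np.zeros(3)
    for p,u,v in obs:
        c,d=ray(p,u,v); d/=np.linalg.norm(d); M=np.eye(3)-np.outer(d,d); A+=M; b+=M@c
    return np.linalg.solve(A,b)
E
python3 - <<'E'
from station import r
from h import *
np.set_printoptions(precision=4,suppress=True)
P={n:r.snapshot(n) for n in("side","scene")}
for n,p in P.items():
    hsv=cv2.cvtColor(p["frame"],cv2.COLOR_RGB2HSV)
    m=cv2.inRange(hsv,(100,120,40),(118,255,255))
    cs,_=cv2.findContours(m,cv2.RETR_EXTERNAL,cv2.CHAIN_APPROX_NONE)
    for c in cs:
        if cv2.contourArea(c)>150:
            # label = bright inside hull
            h=np.zeros_like(m); cv2.drawContours(h,[cv2.convexHull(c)],-1,255,-1)
            l=h&cv2.inRange(hsv,(0,0,130),(179,70,255))
            M=cv2.moments(l,True)
            if M["m00"]<20: continue
            lc=(M["m10"]/M["m00"],M["m01"]/M["m00"])
            print(n,cv2.boundingRect(c),"label",np.array(lc),onz(p,*lc,.032))
s=P["side"];c=P["scene"]
print("reader top",onz(s,250+95/4,190+427/4,.064),onz(c,230+385/4,170+485/4,.064))
for nm,a,b,z in [("ball",(250+208/4,190+112/4),(230+204/4,170+248/4),.0445),
 ("plateFL",(250+143/4,190+262/4),(230+268/4,170+368/4),.034),("plateFR",(250+254/4,190+263/4),(230+335/4,170+315/4),.034),
 ("plateBL",(250+158/4,190+63/4),None,.034),("plateBR",(250+265/4,190+67/4),(230+200/4,170+204/4),.034),
 ("nose",(250+204/4,190+158/4),(230+227/4,170+278/4),.034)]:
    print(nm,onz(s,*a,z),onz(c,*b,z) if b else "")
E
```

```text
side (378, 267, 45, 22) label [400.4154 273.1875] [ 0.4628 -0.2082  0.032 ]
side (373, 207, 42, 22) label [393.9548 212.9457] [ 0.6149 -0.2402  0.032 ]
side (314, 75, 102, 56) label [368.2644 126.6264] [ 0.8838 -0.2558  0.032 ]
scene (356, 210, 31, 29) label [371.3487 219.8158] [ 0.4653 -0.2052  0.032 ]
scene (314, 181, 29, 28) label [327.9699 190.3233] [ 0.617  -0.2386  0.032 ]
scene (197, 110, 77, 58) label [254.3115 150.9016] [ 0.8861 -0.2642  0.032 ]
reader top [0.4452 0.0569 0.064 ] [0.4436 0.0679 0.064 ]
ball [ 0.6351 -0.0384  0.0445] [ 0.6368 -0.036   0.0445]
plateFL [0.5542 0.0133 0.034 ] [0.5559 0.0155 0.034 ]
plateFR [ 0.5413 -0.0432  0.034 ] [ 0.5427 -0.0411  0.034 ]
plateBL [ 0.682  -0.0198  0.034 ] 
plateBR [ 0.6666 -0.077   0.034 ] [ 0.6652 -0.0729  0.034 ]
nose [ 0.6131 -0.0315  0.034 ] [ 0.616  -0.0303  0.034 ]
```

Run:
```python
from station import r
from h import *
np.set_printoptions(precision=4,suppress=True)
s=r.sense(); T=Rot.from_euler("xyz",s["orientation"],degrees=True).as_matrix()
p=r.snapshot("wrist"); R=np.asarray(p["R"]); c=-R.T@p["t"]
print("cam in tool",T.T@(c-s["tcp_pos"])); print("cam axes in tool (cols)",T.T@R.T)
for pos,ori in [((.48,.0,.42),(180,0,166)),((.48,.0,.42),(180,0,-14)),((.45,.06,.22),(180,0,166)),((.58,-.02,.3),(180,0,-14)),((.63,-.035,.238),(180,0,166))]:
    print(pos,ori,r.inverse_kinematics(pos,ori))
```

```text
cam in tool [0.0755 0.     0.019 ]
cam axes in tool (cols) [[ 0.0008 -0.9604 -0.2785]
 [ 1.      0.0004  0.0015]
 [-0.0013 -0.2785  0.9604]]
(0.48, 0.0, 0.42) (180, 0, 166) [ -4.0619 -13.0381  86.3919   0.     106.6462 -80.0619]
(0.48, 0.0, 0.42) (180, 0, -14) [ -4.0619 -13.0381  86.3919  -0.     106.6462  99.9381]
(0.45, 0.06, 0.22) (180, 0, 166) [  3.2996 -15.4508 108.7613   0.      86.6895 -72.7004]
(0.58, -0.02, 0.3) (180, 0, -14) [-5.3336  2.4485 83.9999 -0.     93.5516 98.6664]
(0.63, -0.035, 0.238) (180, 0, 166) [ -6.2687  11.6697  80.3739   0.      87.9564 -82.2687]
```

Run:
```python
from station import r
from h import *
r.reach((.48,0,.45),(180,0,-14)); r.wait(.2)
s=r.sense(); print(s["clock"],s["tcp_pos"],s["orientation"],s["contact_force"])
p=r.snapshot("wrist"); cv2.imwrite("pics/c.png",p["frame"][:,:,::-1])
import pickle; pickle.dump(dict(p),open("c.pkl","wb"))
for X in [(.445,.06,.064),(.634,-.035,.034),(.463,-.207,.032)]: print(proj(p,X))
```

```text
2.9 [4.80078081e-01 4.61273983e-04 4.49925569e-01] [-1.79998639e+02  8.42770921e-03 -1.39366831e+01] [0.21558344 1.22194913 1.19701141]
[271.72544685 260.29310135]
[317.44413092  43.6296808 ]
[517.23227251 176.30229311]
```

View pics/c.png

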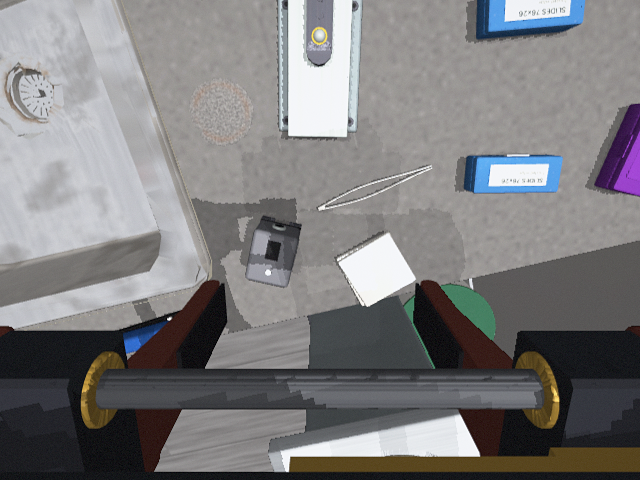

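Run:
```python
import cv2
a=cv2.imread("pics/c.png")
cv2.imwrite("pics/d1.png",cv2.resize(a[205:300,230:320],None,fx=6,fy=6,interpolation=cv2.INTER_CUBIC))
cv2.imwrite("pics/d2.png",cv2.resize(a[0:145,260:380],None,fx=4,fy=4,interpolation=cv2.INTER_CUBIC))
```

```text
(no output)
```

View pics/d1.png

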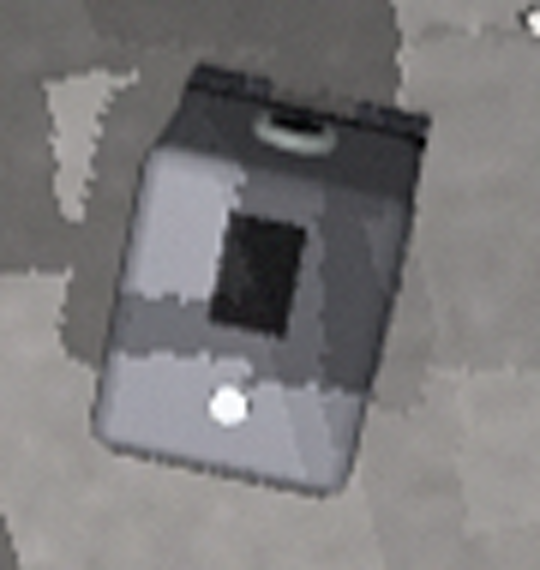

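View pics/d2.png

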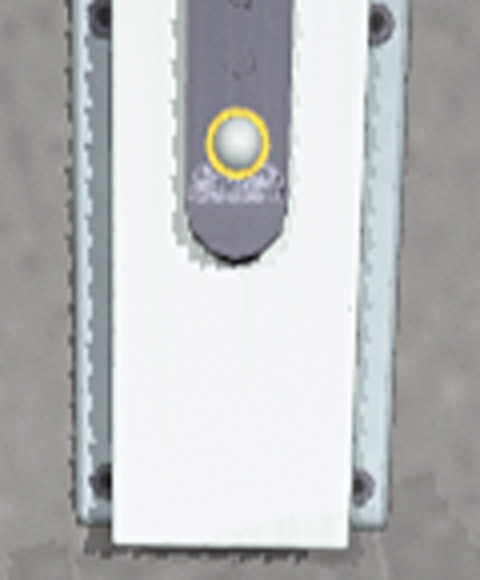

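```bash
cat > m.py <<'E'
from h import *
import pickle
np.set_printoptions(precision=4,suppress=True)
p=pickle.load(open("c.pkl","rb"))
def px(x,y,f,ox,oy): return (x+.5)/f-.5+ox,(y+.5)/f-.5+oy
q=[onz(p,*px(x,y,6,230,205),.064) for x,y in [(148,145),(416,192),(348,497),(93,445)]]
TL,TR,NR,NL=q; print("center",sum(q)/4)
ang=lambda d:np.degrees(np.arctan2(d[1],d[0]))
print("len",np.linalg.norm(TL-NL),np.linalg.norm(TR-NR),"wid",np.linalg.norm(TL-TR),np.linalg.norm(NL-NR))
print("yaw",ang(TL-NL),ang(TR-NR),ang(TL-TR)-90,ang(NL-NR)-90)
g=lambda x,y,z:onz(p,*px(x,y,4,260,0),z)
FL,FR,BL,BR=[g(*a,.034) for a in [(113,545),(350,547),(112,2),(368,2)]]
print("plate",FL,FR,"w",np.linalg.norm(FL-FR),np.linalg.norm(BL-BR),"yaw",ang(BL-FL),ang(BR-FR),ang(FL-FR)-90)
ball=g(238,140,.0450); nose=g(238,262,.0435)
# rail edges top
e=[g(*a,.0445) for a in [(186,20),(292,20),(187,200),(288,200)]]
rm0=(e[2]+e[3])/2; rm1=(e[0]+e[1])/2
print("rail w",np.linalg.norm(e[0]-e[1]),np.linalg.norm(e[2]-e[3]),"yaw",ang(rm1-rm0),"ball",ball,"nose",nose)
yaw=np.radians(np.mean([ang(BL-FL),ang(BR-FR)])); x=np.array([np.cos(yaw),np.sin(yaw),0]);y=np.array([-x[1],x[0],0])
F=(FL+FR)/2
print("yaw used",np.degrees(yaw),"F",F,"seat fr front",F+x*.087,"seat fr nose",nose+x*.022)
for n,P in [("Lmid",FL),("mid F",F),("midB",(BL+BR)/2),("rm0",rm0),("rm1",rm1),("ball",ball),("nose",nose)]:
    print(n,"lat",(P-F)@y,"along",(P-F)@x)
E
python3 m.py
```

```text
center [0.4471 0.0597 0.064 ]
len 0.05474045891414409 0.05641142991842033 wid 0.045163790593009054 0.04488275972824457
yaw -26.616525946738413 -26.861876911279143 -24.20298739206075 -26.32103560345019
plate [0.5596 0.0143 0.034 ] [ 0.5447 -0.0436  0.034 ] w 0.05975379429483605 0.05890478862344993 yaw -15.114241576046807 -14.707896507575214 -14.360644081426571
rail w 0.02381386109812162 0.023367899023198968 yaw -14.446786660675714 ball [ 0.6387 -0.0378  0.045 ] nose [ 0.614  -0.0317  0.0435]
yaw used -14.91106904181101 F [ 0.5521 -0.0147  0.034 ] seat fr front [ 0.6362 -0.0371  0.034 ] seat fr nose [ 0.6353 -0.0374  0.0435]
Lmid lat 0.029875518500256066 along -0.00028701480493814125
mid F lat 0.0 along 0.0
midB lat 7.914859371942462e-07 along 0.12056923693832906
rm0 lat -0.00020625487955597635 along 0.0771946912328428
rm1 lat 9.123176438295254e-05 along 0.11390587559419466
ball lat -0.00010884704201337876 along 0.08956094843625124
nose lat -0.0005456764682293199 along 0.06419868846478184
```

Run:
```python
from station import r
from h import *
np.set_printoptions(precision=4,suppress=True)
r.reach((.447,.0597,.30),(180,0,-26.4)); 
r.servo_line((.447,.0597,.204),speed=.12)
p=r.snapshot("side"); cv2.imwrite("pics/e1.png",cv2.resize(p["frame"][200:350,200:400,::-1],None,fx=3,fy=3))
s=r.sense(); print(s["clock"],s["tcp_pos"],s["orientation"],s["contact_force"],s["opening"])
```

```text
4.65 [0.4474 0.0597 0.2052] [-179.9438   -0.0982  -26.4041] [ 0.6114 -0.2692  0.6606] 0.08769798672760463
```

View pics/e1.png

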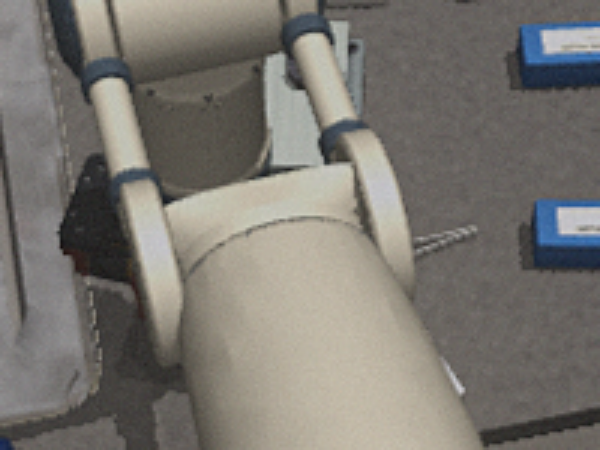

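The arm hides the reader from the side camera, but forces show no contact. Next I'll grip, lift, and look through the wrist camera.

Run:
```python
from station import r
from h import *
np.set_printoptions(precision=4,suppress=True)
r.grab(30)
s=r.sense(); print(s["clock"],s["tcp_pos"],s["orientation"],s["contact_force"],s["opening"])
t=s["tcp_pos"]
r.servo_line((t[0],t[1],.27),speed=.15)
s=r.sense(); print(s["clock"],s["tcp_pos"],s["orientation"],s["contact_force"],s["opening"])
# go above plate staging: middle 58mm before seat
yaw=np.radians(-14.7); x=np.array([np.cos(yaw),np.sin(yaw)]); seat=np.array([.6358,-.037])
q=seat-.058*x
r.reach((*q,.27),(180,0,-14.7)); r.wait(.2)
s=r.sense(); print(s["clock"],s["tcp_pos"],s["orientation"],s["contact_force"],s["opening"])
import pickle
p=r.snapshot("wrist"); cv2.imwrite("pics/f.png",p["frame"][:,:,::-1]); pickle.dump(dict(p),open("f.pkl","wb"))
```

```text
5.3667 [0.447  0.0597 0.204 ] [179.9992  -0.     -26.3992] [ 0.1567 -0.7185  0.2125] 0.046050829513722226
5.9583 [0.4468 0.0597 0.2692] [179.976    0.0473 -26.3992] [-0.5932 -0.9537 -2.2914] 0.04595339639252178
6.825 [ 0.579  -0.0215  0.2701] [-179.9921    0.0047  -14.6485] [ 0.3066  0.3869 -2.2514] 0.045546741193718925
```

View pics/f.png

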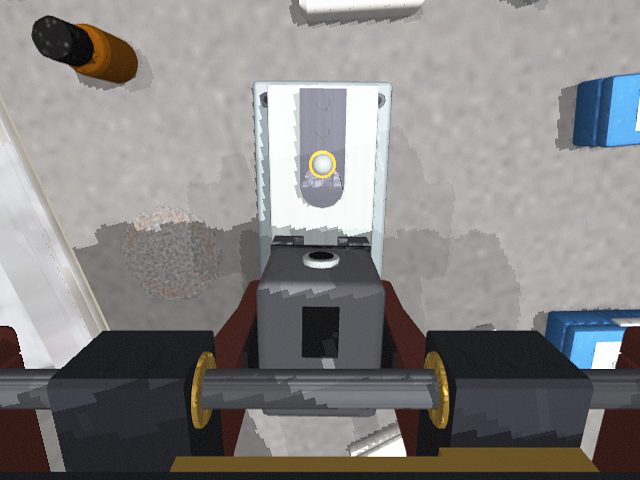

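Run:
```python
import cv2
a=cv2.imread("pics/f.png")
cv2.imwrite("pics/g.png",cv2.resize(a[75:275,245:400],None,fx=3,fy=3,interpolation=cv2.INTER_CUBIC))
```

```text
(no output)
```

View pics/g.png

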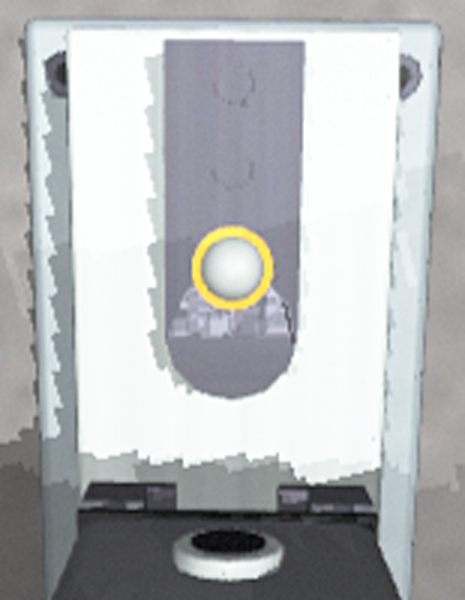

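```bash
cat > n.py <<'E'
from h import *
import pickle
np.set_printoptions(precision=4,suppress=True)
p=pickle.load(open("f.pkl","rb"))
yaw=np.radians(-14.6485);x=np.array([np.cos(yaw),np.sin(yaw),0]);y=np.array([-x[1],x[0],0]);T=np.array([.579,-.0215,0])
def g(u,v,z):
    X=onz(p,(u+.5)/3-.5+245,(v+.5)/3-.5+75,z)-T; return np.array([X@x,X@y])
for n,u,v,z in [("railL60",164,60,.0445),("railR60",304,60,.0445),("railL330",165,330,.0445),("railR330",300,330,.0445),("ball",233,265,.046),("nose",232,400,.0435),
 ("plateL30",69,32,.034),("plateR30",401,32,.034),("plateL480",79,480,.034),("plateR470",380,470,.034),
 ("chanL",175,487,.066),("chanR",279,487,.066),("lipL",80,490,.066),("lipR",378,490,.066),("topL",258*3-735,560,.13),]:
    print(n,g(u,v,z))
E
python3 n.py
```

```text
railL60 [0.0955 0.0108]
railR60 [ 0.0955 -0.0131]
railL330 [0.0497 0.0112]
railR330 [ 0.0497 -0.0132]
ball [ 0.0614 -0.0011]
nose [ 0.0367 -0.001 ]
plateL30 [0.1011 0.0281]
plateR30 [ 0.1011 -0.0308]
plateL480 [0.0188 0.0292]
plateR470 [ 0.0209 -0.0302]
chanL [0.0261 0.0087]
chanR [ 0.0261 -0.0088]
lipL [0.0256 0.0248]
lipR [ 0.0256 -0.0255]
topL [0.0351 0.0211]
```

```bash
cat >> h.py <<'E'
YAW=-14.85
_y=np.radians(YAW); XS=np.array([np.cos(_y),np.sin(_y),0]); YS=np.array([-XS[1],XS[0],0]); SEAT=np.array([.6356,-.0375,0])
def P(a,l,z): 
    q=SEAT+a*XS+l*YS; return (q[0],q[1],z)
def st(r,m=""):
    s=r.sense(); T=Rot.from_euler("z",_y).as_matrix().T
    d=s["tcp_pos"]-SEAT; print(m,"t%.2f"%s["clock"],"stand-frame mm",(T@d*1000).round(2),"ori",np.round(s["orientation"],2),"F",(T@s["contact_force"]).round(2),"open %.2f"%(s["opening"]*1000)); return s
E
python3 - <<'E'
from station import r
from h import *
O=(180,0,YAW)
r.reach(P(-.058,0,.262),O); st(r,"above")
r.servo_line(P(-.058,0,.2395),rotation=O,speed=.06); r.wait(.2); st(r)
for z in (.2385,.2378):
    r.servo_line(P(-.058,0,z),speed=.03); r.wait(.15); s=st(r)
p=r.snapshot("wrist"); cv2.imwrite("pics/i.png",p["frame"][:,:,::-1])
p=r.snapshot("scene"); cv2.imwrite("pics/i2.png",cv2.resize(p["frame"][180:330,200:400,::-1],None,fx=4,fy=4))
E
```

```text
above t7.12 stand-frame mm [-5.8530e+01  1.6000e-01  2.6115e+02] ori [ 1.7999e+02  8.0000e-02 -1.4830e+01] F [-0.55 -0.65 -1.7 ] open 46.08
 t7.85 stand-frame mm [-57.98   0.   239.42] ori [ 1.800e+02  1.000e-02 -1.485e+01] F [ 0.62  1.15 -1.39] open 46.21
 t8.25 stand-frame mm [-5.7990e+01  1.0000e-02  2.3853e+02] ori [-180.     -0.    -14.85] F [ 0.66  0.73 -1.37] open 45.88
 t8.65 stand-frame mm [-5.7980e+01 -1.0000e-02  2.3787e+02] ori [-1.800e+02 -1.000e-02 -1.485e+01] F [-0.12 -0.51 -2.05] open 45.90
```

View pics/i.png

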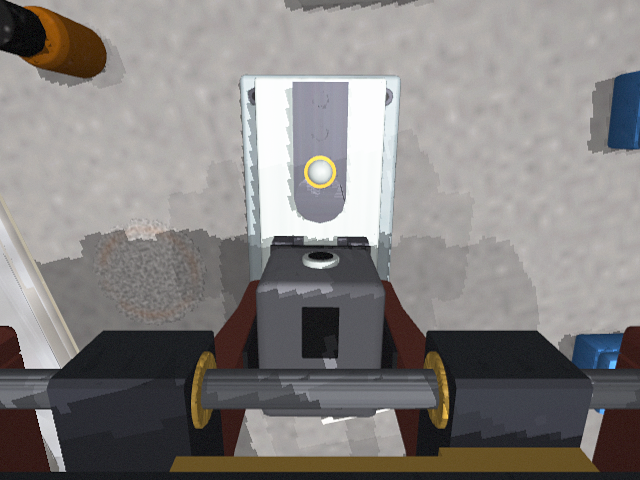

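View pics/i2.png

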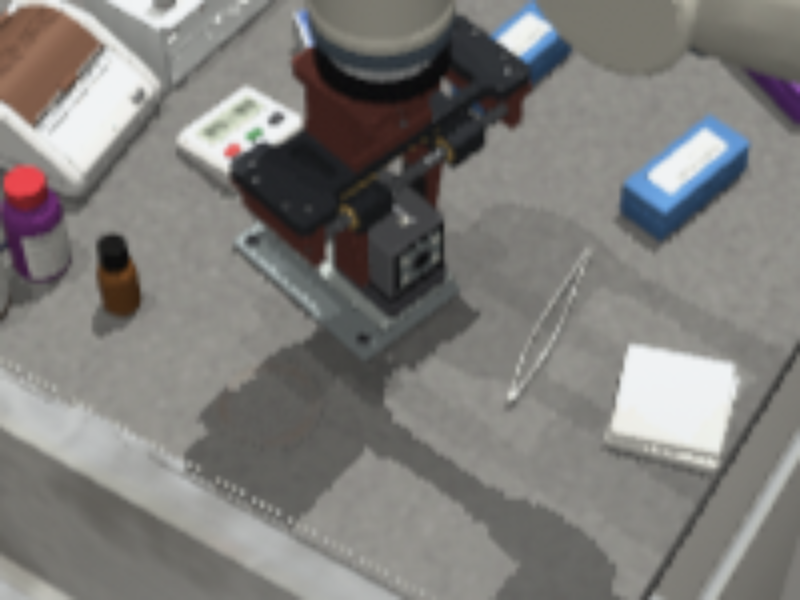

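The reader is on line with the rail: both centre at column 320 or so, and the window faces outward. I'll go down to contact, then push on.

Run:
```python
from station import r
from h import *
z=.2378
while z>.2355:
    z-=.0005
    r.servo_line(P(-.058,0,z),speed=.02); r.wait(.1); f=np.mean([r.sense()["contact_force"][2] for _ in range(3)])
    s=st(r,"z%.4f f%.2f"%(z,f))
    if f>2: break
if f>2: 
    # slide to just past nose
    for a in (-.045,-.038,-.030):
        r.servo_line(P(a,0,z),speed=.04); s=st(r,a)
        F=s["contact_force"]
        if np.linalg.norm(F[:2])>12: break
p=r.snapshot("wrist"); cv2.imwrite("pics/j.png",p["frame"][:,:,::-1])
```

```text
z0.2373 f3.32 t9.10 stand-frame mm [-5.7950e+01 -2.0000e-02  2.3783e+02] ori [-1.800e+02 -3.000e-02 -1.485e+01] F [-1.57 -0.7   3.32] open 45.62
-0.045 t9.57 stand-frame mm [-4.4140e+01 -3.0000e-02  2.3787e+02] ori [-1.7999e+02 -1.1000e-01 -1.4860e+01] F [-0.25  0.63  4.98] open 46.10
-0.038 t9.90 stand-frame mm [-3.7360e+01 -1.0000e-02  2.3785e+02] ori [-1.7999e+02 -9.0000e-02 -1.4860e+01] F [ 0.32 -0.29  4.47] open 45.99
-0.03 t10.25 stand-frame mm [-2.9370e+01 -1.0000e-02  2.3786e+02] ori [-1.7999e+02 -9.0000e-02 -1.4850e+01] F [-0.55  0.12  3.86] open 46.20
```

View pics/j.png

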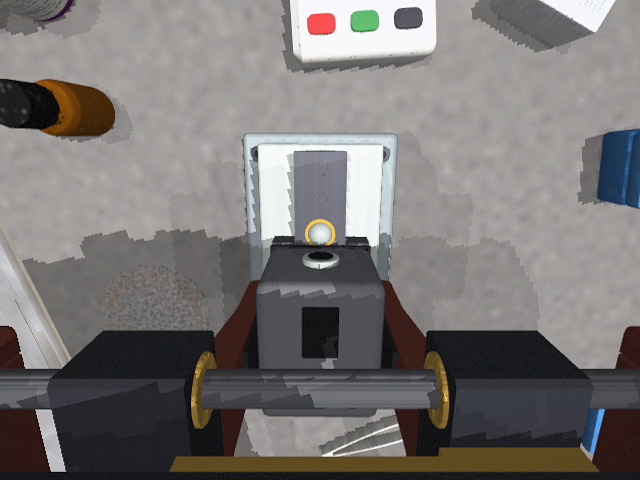

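The rail nose has gone in cleanly and the ball is just ahead at (320,232). I'll keep pushing while watching the force.

Run:
```python
from station import r
from h import *
for a in (-.024,-.018,-.012,-.008,-.004,-.002,0,.001,.002,.003,.004):
    r.servo_line(P(a,0,.2375),speed=.04); s=st(r,a)
    if np.linalg.norm(s["contact_force"][:2])>22: break
p=r.snapshot("wrist"); cv2.imwrite("pics/k.png",p["frame"][:,:,::-1])
```

```text
-0.024 t10.60 stand-frame mm [-2.3480e+01 -2.0000e-02  2.3785e+02] ori [-1.7999e+02 -5.0000e-02 -1.4860e+01] F [-1.08  0.62  4.2 ] open 46.07
-0.018 t10.90 stand-frame mm [-1.7190e+01  1.0000e-02  2.3801e+02] ori [-1.7998e+02 -1.4000e-01 -1.4850e+01] F [2.54 1.18 3.59] open 45.92
-0.012 t11.20 stand-frame mm [-1.1290e+01 -2.0000e-02  2.3796e+02] ori [-1.7999e+02 -1.2000e-01 -1.4860e+01] F [2.26 1.22 5.24] open 45.79
-0.008 t11.45 stand-frame mm [-7.3900e+00 -3.0000e-02  2.3793e+02] ori [-1.7999e+02 -9.0000e-02 -1.4860e+01] F [ 1.66 -0.76  5.48] open 46.15
-0.004 t11.70 stand-frame mm [-3.1400e+00 -8.0000e-02  2.3798e+02] ori [-1.800e+02 -1.600e-01 -1.486e+01] F [ 4.75 -0.28  3.79] open 45.96
-0.002 t11.95 stand-frame mm [-1.6600e+00 -5.0000e-02  2.3788e+02] ori [-1.800e+02 -3.000e-02 -1.486e+01] F [ 1.99 -0.39  5.52] open 45.79
0 t12.20 stand-frame mm [-1.0000e-01  2.0000e-02  2.3782e+02] ori [ 1.800e+02  7.000e-02 -1.485e+01] F [-1.05  0.69  7.78] open 45.98
0.001 t12.45 stand-frame mm [7.2000e-01 3.0000e-02 2.3782e+02] ori [ 1.800e+02  1.100e-01 -1.484e+01] F [-2.2   0.01  7.39] open 45.86
0.002 t12.70 stand-frame mm [1.4800e+00 6.0000e-02 2.3785e+02] ori [ 1.7999e+02  1.6000e-01 -1.4840e+01] F [-3.88 -0.28  8.49] open 46.09
0.003 t12.95 stand-frame mm [1.9800e+00 1.1000e-01 2.3788e+02] ori [179.99   0.28 -14.83] F [-7.3   0.15 11.49] open 45.92
0.004 t13.20 stand-frame mm [2.4800e+00 1.5000e-01 2.3791e+02] ori [179.98   0.4  -14.83] F [-11.1   -0.31  12.99] open 45.87
```

View pics/k.png

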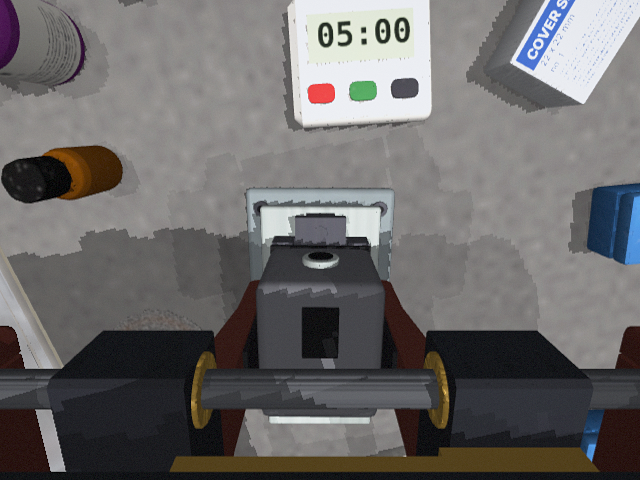

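Run:
```python
from station import r
from h import *
import pickle
for a in (.005,.006,.007,.008,.009,.010):
    r.servo_line(P(a,0,.2378),speed=.04); s=st(r,a)
    if np.linalg.norm(s["contact_force"][:2])>22: break
p=r.snapshot("wrist"); cv2.imwrite("pics/l.png",cv2.resize(p["frame"][170:290,230:410,::-1],None,fx=4,fy=4,interpolation=cv2.INTER_CUBIC)); pickle.dump(dict(p),open("l.pkl","wb"))
```

```text
0.005 t13.50 stand-frame mm [3.0100e+00 1.7000e-01 2.3798e+02] ori [179.97   0.52 -14.82] F [-14.03  -0.58  13.51] open 45.73
0.006 t13.75 stand-frame mm [3.49e+00 2.20e-01 2.38e+02] ori [179.96   0.65 -14.81] F [-17.6   -1.28  15.86] open 45.83
0.007 t14.00 stand-frame mm [  4.     0.24 238.05] ori [179.96   0.77 -14.81] F [-22.42  -1.62  18.24] open 46.35
```

View pics/l.png

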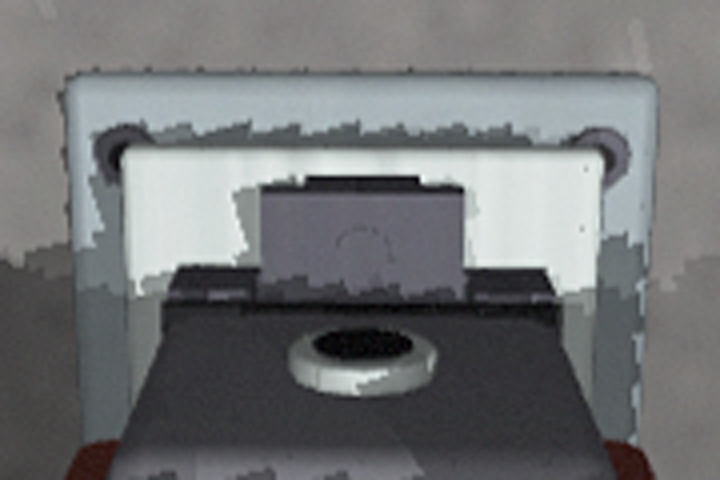

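Run:
```python
from h import *
import pickle
p=pickle.load(open("l.pkl","rb"))
g=lambda x,y,z:(onz(p,(x+.5)/4-.5+230,(y+.5)/4-.5+170,z)-SEAT)
for n,x,y,z in [("plate rear",360,150,.034),("lip",210,268,.034),("lip",210,268,.0355),("lip",210,268,.0385),("foot rear",360,75,.008)]:
    X=g(x,y,z); print(n,X@XS,X@YS)
```

```text
plate rear 0.042811673953292544 0.00035393670379204597
lip 0.027639737807554358 0.019269352136553286
lip 0.028070303134033737 0.019114807971500062
lip 0.028931433786992387 0.018805719641393576
foot rear 0.04807002204308081 0.0003755300581447352
```

The push met a hard stop at 22 N, well above the ball's 12 N. The reader's back end measures +27.6 to 28 mm from the seat point, and 28 mm is fully home. I'll ease off, release, and look again.

Run:
```python
from station import r
from h import *
import pickle
r.servo_line(P(.002,0,.2379),rotation=(180,0,YAW),speed=.04); st(r,"eased")
r.let_go(); st(r,"open")
r.servo_line(P(.0015,0,.33),speed=.2)
r.reach(P(-.05,0,.40),(180,0,YAW)); r.wait(.1); st(r)
for n in ("wrist","scene","side"):
    p=r.snapshot(n); cv2.imwrite(f"pics/m_{n}.png",p["frame"][:,:,::-1]); pickle.dump(dict(p),open(f"m_{n}.pkl","wb"))
```

```text
eased t14.32 stand-frame mm [1.3500e+00 1.4000e-01 2.3781e+02] ori [ 1.800e+02  1.600e-01 -1.483e+01] F [-1.72  0.28  7.09] open 45.79
open t15.12 stand-frame mm [  2.02  -0.   237.97] ori [-1.800e+02 -1.000e-02 -1.485e+01] F [-0.14 -0.46 -0.7 ] open 87.60
 t16.27 stand-frame mm [-4.9700e+01 -3.0000e-02  3.9697e+02] ori [179.96   0.24 -14.85] F [-1.49  0.53 -0.23] open 87.60
```

View pics/m_wrist.png

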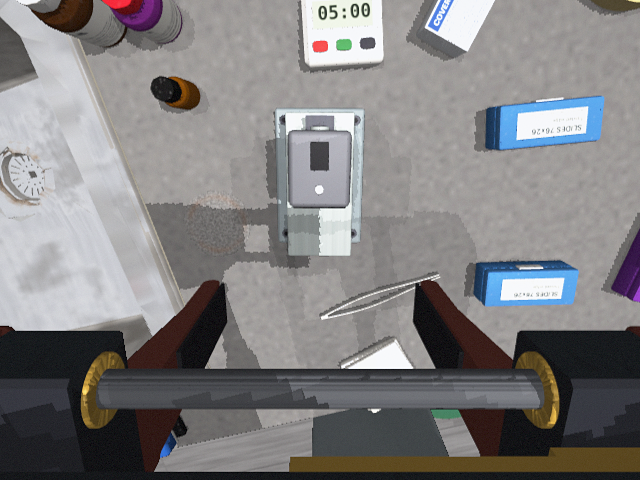

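View pics/m_scene.png

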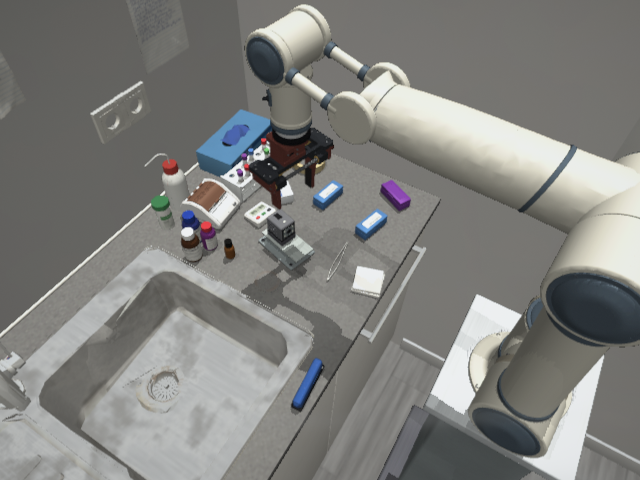

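The released reader stands on the stand at (320,168), and both blue boxes are visible at (546,123) and (526,285). Next I'll measure the seating and the box poses.

```bash
python3 - <<'E'
import cv2
a=cv2.imread("pics/m_wrist.png")
cv2.imwrite("pics/n1.png",cv2.resize(a[100:265,265:375],None,fx=3.6,fy=3.6,interpolation=cv2.INTER_CUBIC))
cv2.imwrite("pics/n2.png",cv2.resize(a[85:315,465:625],None,fx=2.6,fy=2.6,interpolation=cv2.INTER_CUBIC)[:600])
E
cat > box.py <<'E'
from h import *
def boxtops(p,name="w"):
    hsv=cv2.cvtColor(p["frame"],cv2.COLOR_RGB2HSV)
    m=cv2.inRange(hsv,(95,110,30),(118,255,255)); out=[]
    cs,_=cv2.findContours(m,cv2.RETR_EXTERNAL,cv2.CHAIN_APPROX_NONE)
    for c in cs:
        if cv2.contourArea(c)<200: continue
        h=np.zeros_like(m); cv2.drawContours(h,[cv2.convexHull(c)],-1,255,-1)
        l=cv2.morphologyEx(h&cv2.inRange(hsv,(0,0,150),(179,70,255)),cv2.MORPH_CLOSE,np.ones((9,9)))
        n,lab,stt,cen=cv2.connectedComponentsWithStats(l)
        if n<2: continue
        k=1+np.argmax(stt[1:,4]); pts=np.argwhere(lab==k)[:,::-1]
        W=np.array([onz(p,u,v,.032)[:2] for u,v in pts],np.float32)
        (cx,cy),(w,hh),ang=cv2.minAreaRect(W)
        b=cv2.boxPoints(((cx,cy),(w,hh),ang)); e=[b[1]-b[0],b[2]-b[1]]; d=max(e,key=np.linalg.norm)
        if d[1]<0: d=-d
        out.append((cx,cy,w,hh,np.degrees(np.arctan2(-d[0],d[1])),cv2.boundingRect(c)))
    return out
E
python3 - <<'E'
from box import *
import pickle
for n in("wrist","scene","side"):
    p=pickle.load(open(f"m_{n}.pkl","rb"))
    for o in boxtops(p): print(n,np.round(o[:5],4),o[5])
E
```

```text
wrist [  0.4613  -0.2072   0.0604   0.0289 -14.796 ] (474, 261, 105, 45)
wrist [ 0.6168 -0.241   0.0602  0.0224 -9.3248] (486, 96, 118, 54)
scene [  0.465   -0.2057   0.0613   0.0231 -12.8747] (356, 209, 31, 31)
scene [ 0.6171 -0.2388  0.0617  0.023  -9.1031] (314, 181, 29, 28)
scene [ 0.8935 -0.199   0.0025  0.0265  1.7826] (196, 110, 76, 66)
side [  0.4622  -0.2077   0.0596   0.0217 -12.2994] (379, 267, 44, 22)
side [ 0.6148 -0.2402  0.0601  0.0223 -9.9243] (373, 207, 42, 21)
side [  0.8892  -0.2764   0.0689   0.0303 -23.828 ] (347, 75, 70, 56)
```

View pics/n1.png

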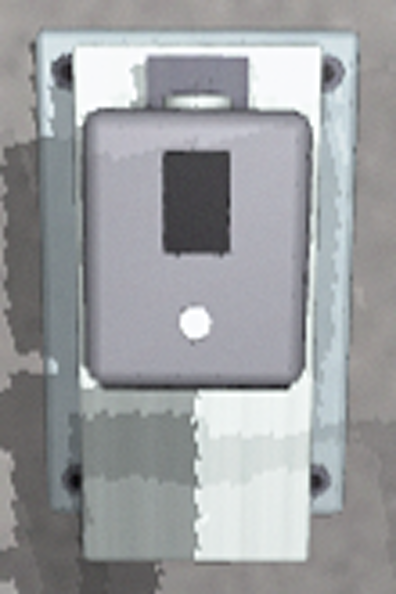

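View pics/n2.png

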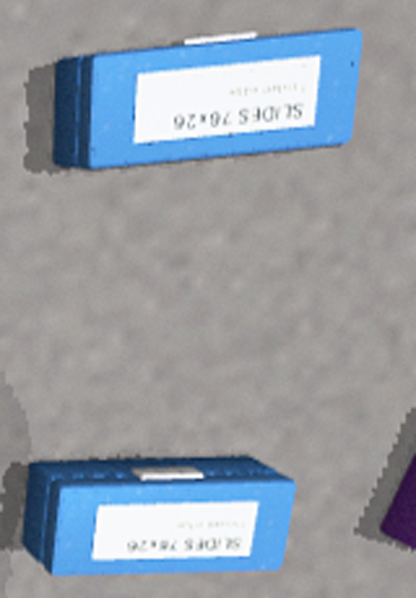

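Run:
```python
from station import r
from h import *
import pickle
p=pickle.load(open("m_wrist.pkl","rb"))
def g(x,y,z):
    X=onz(p,(x+.5)/3.6-.5+265,(y+.5)/3.6-.5+100,z)-SEAT; return (np.array([X@XS,X@YS])*1000).round(1)
print("front top edge",g(190,387,.097),"rear top",g(190,108,.098),"L",g(83,250,.096),"R",g(307,250,.096),"plate front",g(195,560,.034),"dot/win")
# pick far box
yb=-9.4; c=(.6165,-.2402); O=(180,0,yb+90)
r.reach((*c,.27),O); r.servo_line((*c,.1850),speed=.12); r.wait(.15); s=r.sense(); print(s["clock"],s["tcp_pos"],s["contact_force"])
p=r.snapshot("wrist"); cv2.imwrite("pics/o.png",p["frame"][:,:,::-1])
```

```text
front top edge [-27.8   1.8] rear top [28.   1.7] L [ 0.3 23.5] R [  0.3 -22.1] plate front [-86.6   0.9] dot/win
19.1667 [ 0.61671332 -0.24026454  0.18572404] [ 0.26406016 -0.57723184 -0.63816907]
```

View pics/o.png

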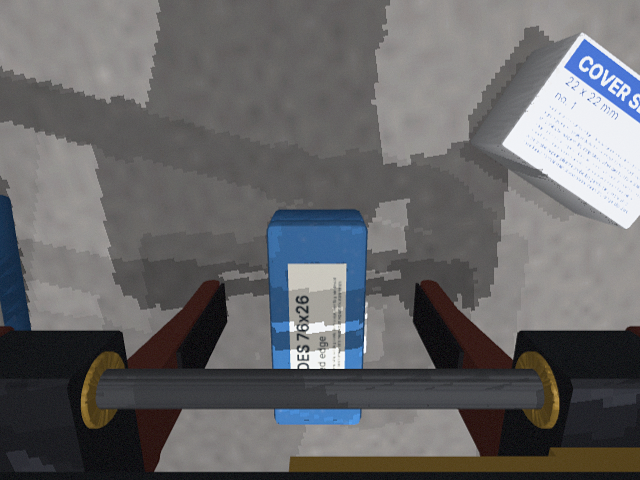

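The reader measures fully home, with its ends at −27.8 and +28.0 mm. The box sits centred between the open fingers, so I'll grip it and weigh it.

```bash
cat >> h.py <<'E'
def favg(r,n=12):
    F=[];M=[]
    for _ in range(n):
        r.wait(.03); s=r.sense(); F.append(s["contact_force"]); M.append(s["torque"])
    return np.mean(F,0).round(2),np.mean(M,0).round(3)
E
python3 - <<'E'
from station import r
from h import *
c=(.6165,-.2402)
print("empty",favg(r)); r.grab(25); s=r.sense(); print(s["clock"],s["opening"],s["contact_force"],s["tcp_pos"])
r.servo_line((*c,.245),speed=.08); r.wait(.2); print("held",favg(r)); s=r.sense(); print(s["clock"],s["opening"],s["tcp_pos"],s["orientation"])
p=r.snapshot("wrist"); cv2.imwrite("pics/p.png",p["frame"][:,:,::-1])
p=r.snapshot("scene"); cv2.imwrite("pics/p2.png",cv2.resize(p["frame"][140:260,260:420,::-1],None,fx=4,fy=4))
E
```

```text
empty (array([ 0.09, -0.12,  0.08]), array([-0.072,  0.081, -0.007]))
20.4417 0.03792429694035283 [ 0.47123525  0.63287329 -0.32182334] [ 0.61650403 -0.24019577  0.18500354]
held (array([ 0.17,  0.13, -0.71]), array([-0.074,  0.065, -0.013]))
21.9417 0.037769440824878174 [ 0.61651436 -0.24018618  0.24503547] [1.79996652e+02 1.48937607e-03 8.06026598e+01]
```

View pics/p.png

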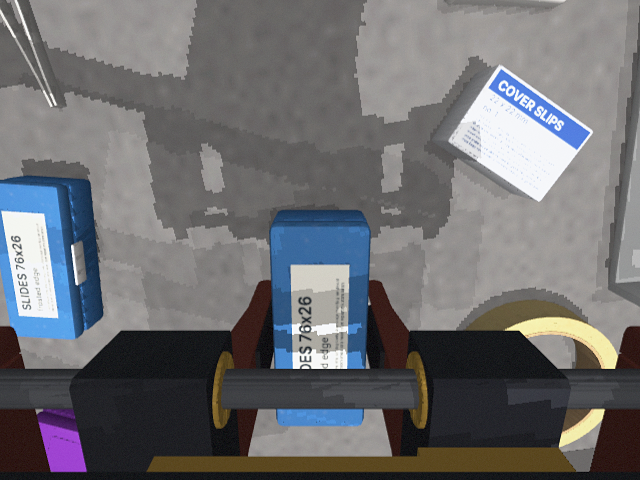

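View pics/p2.png

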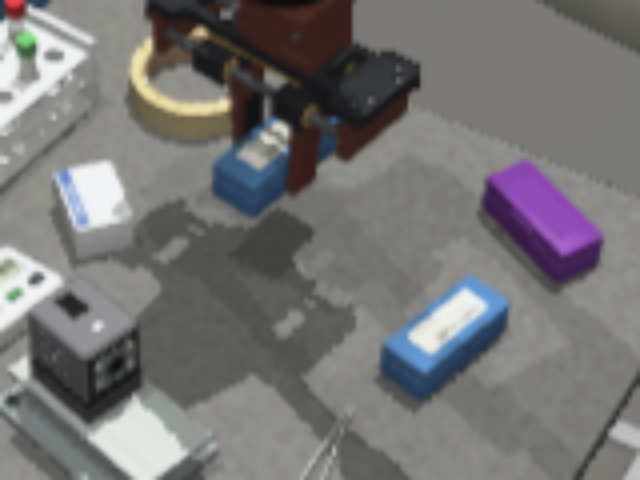

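The box is lifted and level, and weighs 0.79 N (0.08 kg), so it's the light one. I'll set it back where it stood and move to the other box.

Run:
```python
from station import r
from h import *
c=(.6165,-.2402)
r.servo_line((*c,.192),speed=.1); r.servo_line((*c,.1850),speed=.025); r.wait(.1); print(favg(r,4))
r.let_go(); r.servo_line((*c,.27),speed=.2)
r.reach((.4643,-.2068,.27),(180,0,77.5)); r.wait(.1)
p=r.snapshot("wrist"); cv2.imwrite("pics/q.png",p["frame"][:,:,::-1])
import pickle; pickle.dump(dict(p),open("q.pkl","wb")); print(r.sense()["clock"])
p=r.snapshot("scene")
from box import boxtops
for o in boxtops(p): print(np.round(o[:5],4),o[5])
cv2.imwrite("pics/q2.png",cv2.resize(p["frame"][140:260,260:420,::-1],None,fx=4,fy=4))
```

```text
(array([ 0.17, -0.13, -0.5 ]), array([-0.073,  0.084, -0.013]))
25.6833
[  0.4652  -0.2058   0.0613   0.0235 -12.8747] (355, 209, 32, 31)
[ 0.6177 -0.2389  0.0617  0.0231 -9.5941] (313, 181, 30, 28)
[ 0.884  -0.2813  0.0465  0.0113 -8.9755] (196, 110, 78, 66)
```

View pics/q.png

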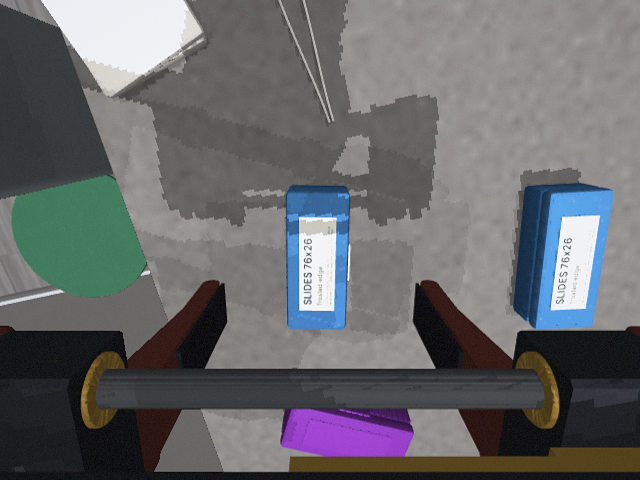

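View pics/q2.png

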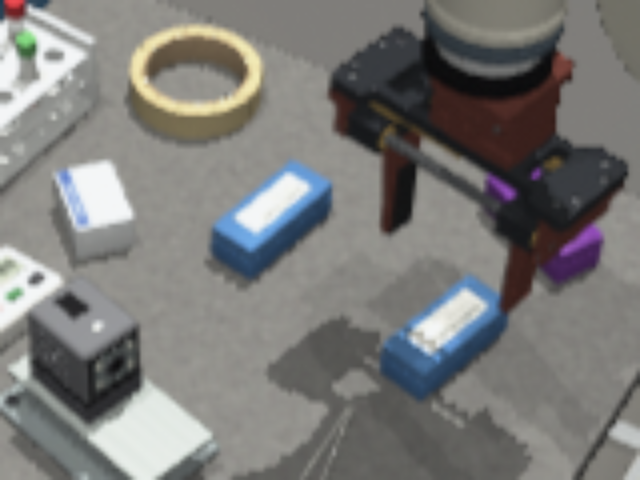

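The light box is back within 0.6 mm of its original spot. The second box, at (318,257), is lined up under the fingers.

Run:
```python
from station import r
from box import *
import pickle
for o in boxtops(pickle.load(open("q.pkl","rb"))): print(np.round(o[:5],4),o[5])
c=(.4643,-.2068)
r.servo_line((*c,.1850),speed=.12); r.wait(.15); print("empty",favg(r))
r.grab(30); s=r.sense(); print(s["clock"],s["opening"],s["contact_force"],s["tcp_pos"])
r.servo_line((*c,.25),speed=.08); r.wait(.2); print("held",favg(r)); s=r.sense(); print(s["clock"],s["opening"],s["tcp_pos"],s["orientation"])
p=r.snapshot("wrist"); cv2.imwrite("pics/s.png",p["frame"][:,:,::-1]); pickle.dump(dict(p),open("s.pkl","wb"))
```

```text
[  0.4642  -0.2082   0.0603   0.0219 -13.2961] (286, 185, 64, 145)
[ 0.6176 -0.2413  0.0604  0.0221 -9.3483] (514, 183, 99, 146)
empty (array([-0.15, -0.06, -0.16]), array([-0.07 ,  0.081, -0.001]))
27.9667 0.0377336476044374 [-0.33356778 -0.07028046  0.60003155] [ 0.46424408 -0.20678758  0.18496358]
held (array([-0.05, -0.05, -2.39]), array([-0.06 ,  0.072,  0.003]))
29.5333 0.03809733164714409 [ 0.46428989 -0.20681298  0.24998535] [-1.79997128e+02  2.02990312e-03  7.75000135e+01]
```

View pics/s.png

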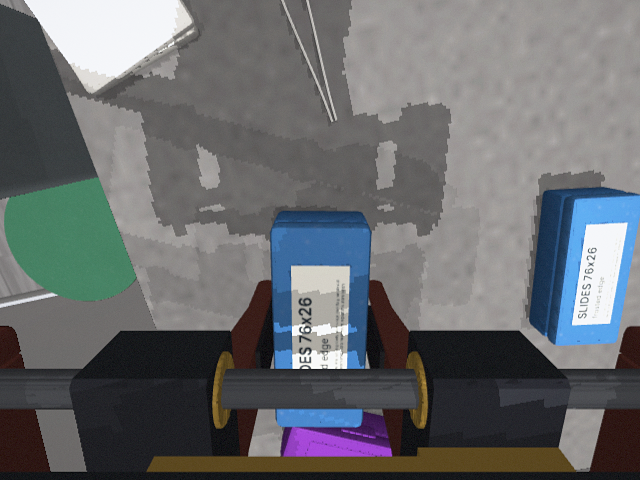

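This box weighs 2.3 N (about 0.25 kg), so it's the full one. I'll carry it level to the reader's window.

Run:
```python
from station import r
from h import *
import pickle
r.servo_line((.4643,-.2068,.28),speed=.15)
O=(180,0,180+YAW)
r.servo_line(P(-.16,0,.28),rotation=O,speed=.12); st(r)
r.servo_line(P(-.1244,0,.245),rotation=O,speed=.06); r.wait(.3); st(r); print(favg(r,4))
for n in ("wrist","scene","side"):
    p=r.snapshot(n); cv2.imwrite(f"pics/u_{n}.png",p["frame"][:,:,::-1]); pickle.dump(dict(p),open(f"u_{n}.pkl","wb"))
a=cv2.imread("pics/u_scene.png"); cv2.imwrite("pics/u2.png",cv2.resize(a[190:310,220:380],None,fx=5,fy=5,interpolation=cv2.INTER_CUBIC))
```

```text
t31.84 stand-frame mm [-159.95   -0.3   279.91] ori [-1.7999e+02 -1.0000e-02  1.6510e+02] F [-0.09 -0.13 -2.51] open 38.05
 t33.12 stand-frame mm [-1.2447e+02  2.0000e-02  2.4530e+02] ori [1.8000e+02 3.0000e-02 1.6515e+02] F [-0.05 -0.03 -2.63] open 37.53
(array([ 0.3 ,  0.34, -2.64]), array([0.   , 0.013, 0.015]))
```

View pics/u2.png

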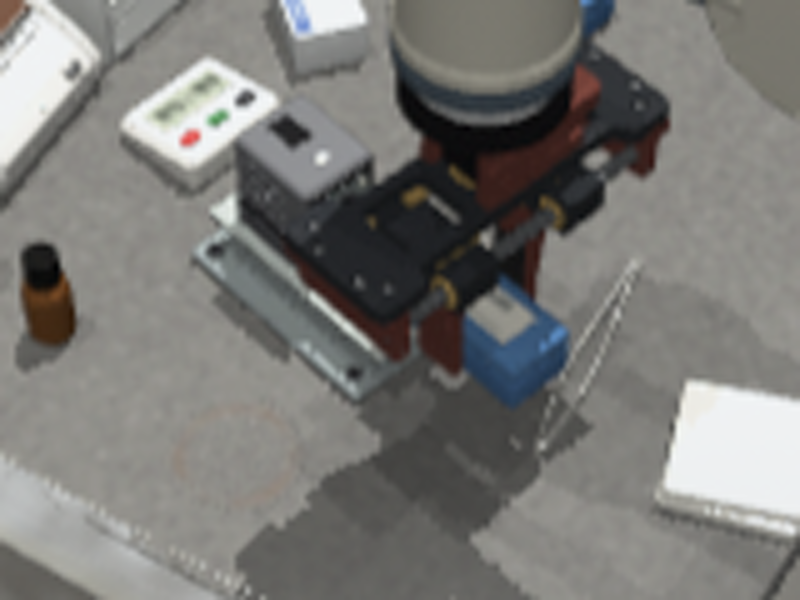

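View pics/u_wrist.png

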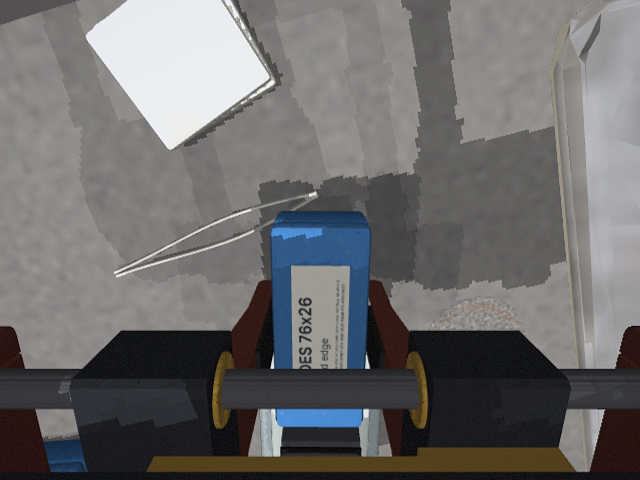

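View pics/u_side.png

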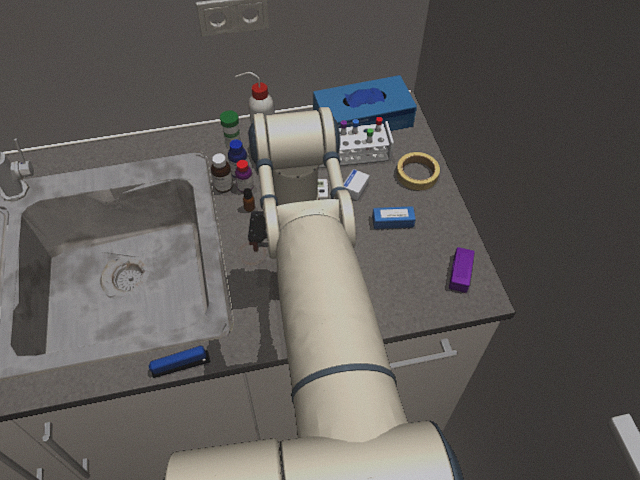

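Run:
```python
import cv2
a=cv2.imread("pics/u_wrist.png"); cv2.imwrite("pics/v.png",cv2.resize(a[200:470,240:400],None,fx=2.2,fy=2.2,interpolation=cv2.INTER_CUBIC))
```

```text
(no output)
```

View pics/v.png

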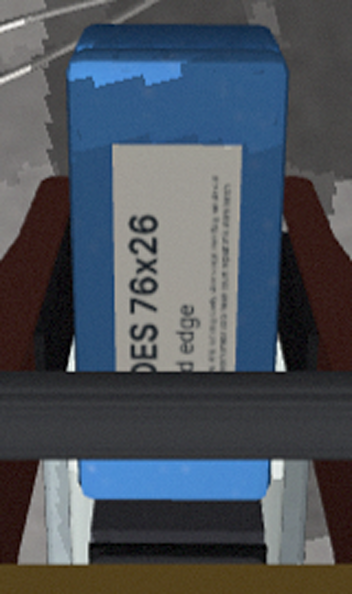

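Run:
```python
from h import *
import pickle
p=pickle.load(open("u_wrist.pkl","rb"))
def g(n,x,y,z):
    X=onz(p,(x+.5)/2.2-.5+240,(y+.5)/2.2-.5+200,z)-SEAT; print(n,(np.array([X@XS,X@YS])*1000).round(1))
for z in (.092,):
    g("outer",178,57,z);g("outer2",178,62,z);g("inner",176,499,z);g("L",67,80,z);g("R",289,80,z);g("L2",79,450,z);g("R2",275,450,z)
g("label outer",113,144,.092);g("label outer",243,145,.092)
g("labelL bottom",116,360,.092);g("labelR bottom",240,360,.092)
for z in (.098,.035,): g("readerdark top",180,545,z); g("plate L",47,470,.034); g("plate R",310,470,.034)
```

```text
outer [-167.3    0.6]
outer2 [-166.4    0.6]
inner [-78.6   0.4]
L [-163.3  -17.9]
R [-163.3   19.1]
L2 [-90.  -18.2]
R2 [-90.   19.3]
label outer [-152.   -10.4]
label outer [-151.8   11.7]
labelL bottom [-109.7  -10.7]
labelR bottom [-109.7   12.2]
readerdark top [-73.5   1.1]
plate L [-35.9 -35.1]
plate R [-35.9  37.5]
readerdark top [-11.3   1.7]
plate L [-35.9 -35.1]
plate R [-35.9  37.5]
```

Measured in the wrist view, the held box spans −167 to −78.6 mm from the seat point and the window is at −28 mm. That leaves a gap of about 50.5 mm, the lateral offset is under 1 mm, and the box is level. I'm handing in.

Run:
```python
from station import r
from h import *
st(r); print(r.hand_in()); st(r)
```

```text
t33.41 stand-frame mm [-1.2443e+02  1.0000e-02  2.4501e+02] ori [180.    -0.   165.15] F [-0.59 -0.55 -3.27] open 37.93
the job is handed in; nothing more can be done
None
the job is handed in; nothing more can be done
```

The job is handed in at 33.4 s of the 72 s limit. The reader is on its stand, and the arm is holding the heavier box in front of the window.

- **Reader:** I slid it onto the T-rail until it met a hard stop (22 N, above the ball's 5–12 N), then released it. Afterwards its ends measured −27.8 and +28.0 mm from the seat point, where ±28 mm is fully home. I never observed the ball's click directly: I'm inferring it from the hard stop, that position and a brief forward tug about 3 mm earlier.
- **Boxes:** The box farther from the robot weighed about 0.8 N (0.08 kg). I set it back within about 0.6 mm of where it stood. The nearer one weighed about 2.3–2.6 N (0.25 kg), so it is the full one.
- **Final hold:** The full box is level at the window's height. Its short end is about 50.5 mm from the glass, and it is centred to within about 1 mm.
- **Disagreements:** The three cameras differed by up to about 2.5 mm, close to their stated calibration, so I relied on the wrist camera. In the final pose the arm hid the box from the side camera and the gripper partly hid it in the scene view, so only the wrist camera gave that position check.

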